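# Close the cabin case's pocket and raise its trolley handle

## Robot

A 6-joint arm with a two-finger parallel gripper is mounted at the origin on the work surface. World frame = base frame: x ahead of the robot, y to its left, z up, the work surface at z = 0. Lengths are in m, angles in degrees, forces in N, time in s.
With the tool pointing down it reaches from about 0.275 to 0.775 m from the base axis. Payload 14.6 kg.
Tool frame: the origin (TCP) lies midway between the tips of the shut fingers; the grasp point (between the pads) lies 19 mm behind it; z points along the fingers, y is the line along which they close (so a half turn about z gives the same grasp; the last joint's range is limited). The gripper opens to 85 mm and grips with 20 to 120 N. Pads are 22 mm wide; open, the fingers measure 114 mm over their backs; the gripper's body (76 mm by 85 mm) begins 54 mm behind the grasp point. The pads swing forward as they close: fully open they stand 13 mm farther back than shut.
Start: joints at [-76.794, 15.075, -2.767, 72.158, 0, 81.102], TCP at [0.198, -0.486, 0.231] pointing down, gripper open.
Joint ranges: [-151.79, 151.79], [-50.71, 97.33], [-67.44, 78.34], [-121.81, 120.89], [-77.56, 73.72], [-180, 180]. Speed limits (degrees/s): [108.29, 108.29, 147.25, 159.86, 180, 180].

## Interface

Orientations are given as a 3x3 rotation matrix whose columns are the frame's x, y, z axes.
In Python, from station import * gives the robot as it stands.
- The arm moves only by the tool servo_tool, never from a script. Its arguments are lists of equal length, an entry for each row: "linear": the shift along the tool's x, y, z in m, a list of three; "spin": the turn about the tool's z in degrees; "gripper": the finger opening in m, from 0 to 0.0854. In form: {"linear": [[tx, ty, tz], ...], "spin": [spin, ...], "gripper": [gripper, ...]}. A call has exactly 10 rows; each row shifts and turns the commanded pose from where the row before left it, along the tool's axes as they then stand; what a row does not reach is not made up. A row lasts 1/8 s, in which the tool goes at most 62.5 mm and 10.7 degrees, less where a joint would pass 70% of its speed; a pose out of reach is approached as far as the arm can. A call with a gripper value outside its range is refused whole. The fingers move at their own pace and stop on an object; the grip force is fixed at half the most. Time passes only in rows, so rows that do not move let the fingers close, or fill a call up. It gives the time, the measured TCP pose, the force, the opening and the grip force at its end, in the units of the state.
- sense(): the state, without advancing time (a new reading comes with each control period).
- capture(name): name is "scene" or "top"; returns the picture (420x560x3 uint8, red, green, blue); there is no depth.
- camera_info(name): a dict with "camera_matrix" (3x3 intrinsics, pixels), "D" ([k1, k2, p1, p2, k3] as OpenCV has them; the pictures are not rectified), "rvec" (rotation vector, rad) and "tvec" (3), from world to camera coordinates, as OpenCV has them. Camera axes: x right, y down, z forward; pixel columns grow to the right and rows downward; lengths in m; the calibration is good to about 2 mm. A picture is of the moment at which its call begins. camera_info takes no time and is no camera call.
- sign_off(): hands the job in; it is judged then, once.
Trained networks look in the newest picture that a camera, given by its name, has taken for a name from the list of things; names that differ only in an ending like _2 or _b are one class to them, and where a whole thing is asked for, a point or a joint stands for the part that bears it (a point fixed in the world has none). Each returns a list of dicts, best first, with "conf" (0 to 1); they miss things now and then, are a little off and sometimes report something else, mostly with a low value. They report only what shows in the picture. A call takes as long as a camera call.
- spot_in(camera, label): "position" ([x, y, z] in m, in world coordinates, good to about 4 mm: the middle of the surface that is visible of it).
- place_of(camera, label): "position" ([x, y, z] in m, in world coordinates, good to about 4 mm: a listed point, or the origin of a listed thing).
The state is a dict: "clock": time; "q": joint angles; "qvel": joint speeds; "joint_torque": joint torques, N m; "tcp_pos": TCP position; "ee_rot": TCP orientation; "wrist_force": force on the tool from outside, world axes, zero at the start; "wrist_torque": the same for the moment, N m; "opening": finger opening in m; "finger_force": force on a finger pad.
Only numpy, scipy, OpenCV 4.12 (cv2) and the standard library are available. Lean on these libraries where they do the work, as an engineer would, in place of code of your own. Each camera call takes 0.05 s, during which the arm holds its last target. There are 200 camera calls.

## Task

The packed cabin case on the sofa is about to be wheeled off. First push its small front compartment door fully shut so that it clicks onto its catch and stays shut; then squeeze the button in the trolley handle's grip bar, pull the handle straight up past its first stop to the second stop at full height, and keep hold of it there. Finish while still holding the handle up, because nothing catches it at full height; leave the remote, bottle and mug on the table as they are.

Things in the scene. Friction and masses are not known exactly. Their poses are not given: they have to be found in the camera images.
- case: Blue hard-shell cabin case upright on a sofa seat 380 mm below the table top, beyond the table's edge; heavy, does not move. 200 mm deep (x), 360 wide (y), 550 tall (z): its flat top is 170 mm above the table top. Origin: centre of its underside. x points from its front (compartment door, towards the robot) to its back, z up; yaw within 0.25 rad.
- door (a joint): Compartment door (blue) on the upper case front: panel 180 mm wide, 145 high, 12 thick, from 5 to 150 mm below the case top. Upright hinge line at case x -100, y +95 mm; free edge on the y- side (y -90 mm when shut). Rad: 0 = shut and seated, larger = open towards the robot; starts 0.3 to 0.65, stays where left. The last 0.045 rad must overcome the catch; then it snaps home.
- door_catch (a point): Centre of the spring-ball catch: a steel block 20 x 22 x 30 mm beside the door's free edge, 78 mm below the case top, standing 20 mm out of the case front; fixed to the case. Needs about 6 N at the free edge to snap the door in.
- door_face (a point): Point on the outer face of the door where it can be pushed: 150 mm from the hinge line towards the free edge, 40 mm above the door's middle (37 mm below the case's top); moves with the door; its axes equal the case's when shut, x being the inward normal of the door.
- handle (a joint): Trolley handle on two aluminium tubes that slide straight up out of the case top. In m: 0 = down (start, latched), 0.055 = first stop (it stops and catches there if the button is let go), 0.110 = second stop, end of travel, where nothing catches: let go, it drops back 40 mm or more. About 0.35 kg; friction 0.8 N.
- bar: Black grip bar of the handle, level, 190 mm long (case y), 24 thick (case x), 26 high; carries the button. Origin at its centre: case x +30, y 0 mm and, when down, 35 mm above the case top; axes as the case's. 22 mm free under it when down, nothing in front of or behind it.
- button (a joint): Bare aluminium squeeze button, middle of the bar's rear face (case +x): 56 mm long, 15 high, stands out 8; bar with button 32 mm across, 25 when squeezed. In m: 0 = out, 0.007 = fully in; over 0.0055 frees the latch. Spring 4 N to start, 8 N fully in. Fingers closed over bar and button with 15 N or more press it; kept pressed, the handle passes the first stop freely.
- button_face (a point): Centre of the button's outer face; axes as the case's, pressed towards case -x.
- remote_center (a point): Centre of the black remote control, 170 x 45 x 18 mm, lying on the table; leave alone.
- bottle_center (a point): Centre of the brown bottle, 56 mm across, 130 mm tall, standing on the table; leave alone.
- mug_center (a point): Centre of the white mug, 80 mm across, 90 mm tall, standing on the table; leave alone.

How it is judged:
By the outcome, as a careful person would: the job done as asked, in the order asked, and still so for the second after the job is handed in, while the arm keeps its last pose, push and grip.
It also fails if it takes over 51 s, if anything falls off the work surface, if the arm or the gripper's body presses on something with over 40 N, if the wrist force passes 120 N, or if a joint passes its speed limit or range.

## Working session

There is one attempt and no reset: what is moved stays moved. The work goes in short steps, Python scripts to look and compute and a tool call to move; the robot and the scene stay as the last step left them, time stands still between calls to the robot, and variables do not carry over. Pictures are saved under pics/ and viewed, at most 10 in all, crops included, and the job is handed in when it is done.

Besides the shell and the picture viewer there is one more tool, called after ">>>" as a command line: name --pt "numbers of a row" for each row, then --argument value for the rest. servo_tool: Moves the arm, as the interface text tells. Its arguments: {"type":"object","properties":{"linear":{"type":"array"},"spin":{"type":"array"},"gripper":{"type":"array"}},"required":["linear","spin","gripper"]}

```bash
mkdir -p pics; ls; python3 - <<'E'
from station import *
import cv2, numpy as np
s=sense()
print(s['clock'],s['tcp_pos'],np.round(s['ee_rot'],3),s['opening'])
ims=[]
for c in ['scene','top']:
    im=capture(c); ims.append(im)
    i=camera_info(c); R=cv2.Rodrigues(np.array(i['rvec'],float))[0]; print(c,'campos',-R.T@np.array(i['tvec']).ravel())
    for l in ['case','door','door_catch','door_face','bar','button_face','remote_center','bottle_center','mug_center']:
        print(c,l,[(np.round(d['position'],3).tolist(),round(d['conf'],2)) for d in place_of(c,l)[:2]])
cv2.imwrite('pics/a.png',cv2.cvtColor(cv2.resize(np.hstack(ims),(800,300)),cv2.COLOR_RGB2BGR))
cv2.imwrite('pics/s.png',cv2.cvtColor(ims[0],cv2.COLOR_RGB2BGR))
print(sense()['clock'])
E
```

```text
pics
0.0 [ 0.1975049  -0.48616448  0.23083353] [[ 0.926  0.376 -0.   ]
 [ 0.376 -0.926  0.001]
 [ 0.    -0.001 -1.   ]] 0.08521754434232007
scene campos [ 1.46346991 -0.05919611  0.6063359 ]
scene case [([0.655, -0.029, -0.377], 0.9)]Traceback (most recent call last):
  File "<stdin>", line 10, in <module>
ValueError: it knows: bar, bottle_center, button_face, case, door_catch, door_face, mug_center, remote_center
```

```bash
python3 - <<'E'
from station import *
import cv2, numpy as np
ims=[]
for c in ['scene','top']:
    im=capture(c); ims.append(im)
    i=camera_info(c); R=cv2.Rodrigues(np.array(i['rvec'],float))[0]; print(c,'campos',-R.T@np.array(i['tvec']).ravel())
    for l in ['case','door_catch','door_face','bar','button_face','remote_center','bottle_center','mug_center']:
        print(c,l,[(np.round(d['position'],3).tolist(),round(d['conf'],2)) for d in place_of(c,l)[:2]])
cv2.imwrite('pics/a.png',cv2.cvtColor(cv2.resize(np.hstack(ims),(800,300)),cv2.COLOR_RGB2BGR))
print(sense()['clock'])
E
```

```text
scene campos [ 1.46346991 -0.05919611  0.6063359 ]
scene case [([0.657, -0.032, -0.372], 0.56)]
scene door_catch []
scene door_face [([0.485, -0.082, 0.133], 0.81)]
scene bar [([0.69, -0.023, 0.203], 0.9)]
scene button_face [([0.709, -0.024, 0.21], 0.6), ([0.69, -0.025, 0.206], 0.34)]
scene remote_center [([0.283, -0.322, 0.008], 0.59)]
scene bottle_center [([0.286, 0.287, 0.063], 0.65), ([0.294, 0.406, 0.047], 0.56)]
scene mug_center [([0.282, -0.326, 0.009], 0.75), ([0.293, 0.405, 0.045], 0.6)]
top campos [0.39132735 0.03952194 1.32311356]
top case []
top door_catch [([0.564, -0.154, 0.092], 0.6)]
top door_face [([0.474, -0.081, 0.133], 0.7), ([0.291, 0.283, 0.07], 0.31)]
top bar [([0.69, -0.022, 0.202], 0.88)]
top button_face [([0.71, -0.024, 0.21], 0.57)]
top remote_center [([0.283, -0.328, 0.008], 0.69)]
top bottle_center [([0.293, 0.281, 0.064], 0.93)]
top mug_center [([0.294, 0.404, 0.047], 0.66)]
1.0
```

View pics/a.png

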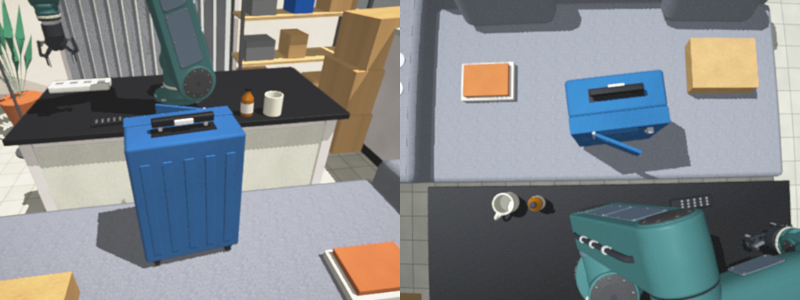

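The pictures show the case with its bar from about (588,95) to (645,86) in the right-hand (top) half, so the yaw is slightly positive. The door stands well open towards the robot, from (593,133) to (640,153). The network results fit this, except for the mug and bottle doubles seen by the scene camera. Next I'll measure the yaw from the bar.

```bash
cat > h.py <<'E'
from station import *
import cv2, numpy as np
def cam(c):
    i=camera_info(c); return np.array(i['camera_matrix'],float),np.array(i['D'],float),np.array(i['rvec'],float),np.array(i['tvec'],float).reshape(3,1)
def px(c,P):
    K,D,r,t=cam(c); return cv2.projectPoints(np.array(P,float).reshape(-1,3),r,t,K,D)[0][:,0]
def back(c,uv,z):
    K,D,r,t=cam(c); R=cv2.Rodrigues(r)[0]; o=(-R.T@t).ravel()
    n=cv2.undistortPoints(np.array(uv,float).reshape(-1,1,2),K,D)[:,0]
    d=np.c_[n,np.ones(len(n))]@R
    return o+d*((z-o[2])/d[:,2])[:,None]
E
python3 - <<'E'
from h import *
im=capture('top')
u,v=px('top',[0.69,-.022,.218])[0]; print(u,v)
hsv=cv2.cvtColor(im,cv2.COLOR_RGB2HSV)
def comp(m):
    n,l,s,c=cv2.connectedComponentsWithStats(m.astype(np.uint8)); return n,l,s,c
# blue mask -> top face; dark mask near bar
y,x=np.mgrid[:420,:560]
near=(abs(x-u)<60)&(abs(y-v)<30)
dark=near&(im.max(2)<60)
n,l,s,c=comp(dark); k=1+np.argmax(s[1:,4])
ys,xs=np.nonzero(l==k)
W=back('top',np.c_[xs,ys],.218)[:,:2].astype(np.float32)
(cx,cy),(w,h),a=cv2.minAreaRect(W); print('bar rect',cx,cy,w,h,a)
C=W-W.mean(0); ev,V=np.linalg.eigh(C.T@C); d=V[:,1]; print('pca yaw',np.degrees(np.arctan2(-d[0],d[1])),W.mean(0))
x0,y0=int(u)-90,int(v)-50
cr=im[y0:y0+150,x0:x0+200]
cv2.imwrite('pics/b.png',cv2.cvtColor(cv2.resize(cr,(800,600),interpolation=cv2.INTER_CUBIC),cv2.COLOR_RGB2BGR)); print(x0,y0)
for l in ['door_face','door_catch','bar','button_face']: print(l,[(np.round(d['position'],3).tolist(),round(d['conf'],2)) for d in place_of('top',l)[:2]])
E
```

```text
302.01310445623204 123.7184532007778
bar rect 0.6684363484382629 -0.02507716417312622 0.023976575583219528 0.1823338270187378 5.857501029968262
pca yaw 5.9283953 [ 0.6684892 -0.029275 ]
212 73
door_face [([0.48, -0.079, 0.134], 0.89), ([0.28, -0.326, 0.004], 0.62)]
door_catch [([0.564, -0.156, 0.093], 0.77)]
bar [([0.685, -0.022, 0.204], 0.81)]
button_face [([0.706, -0.021, 0.209], 0.61)]
```

View pics/b.png

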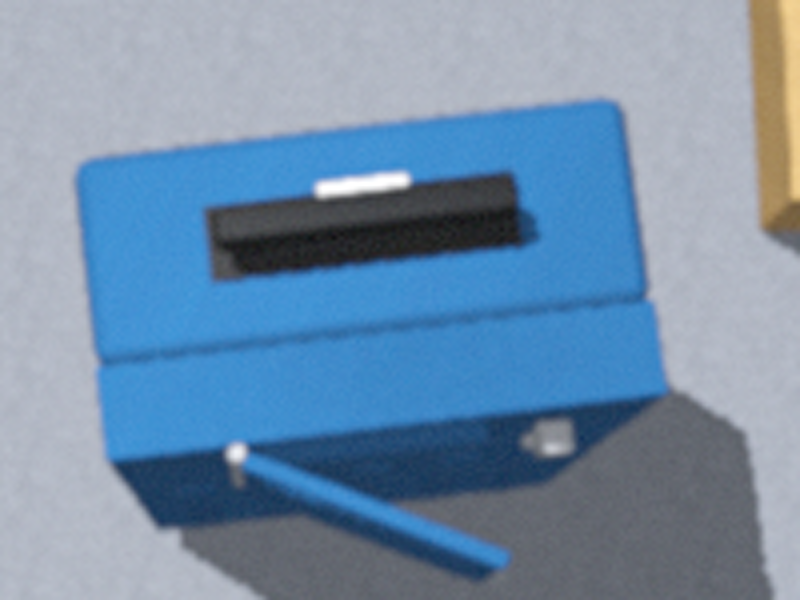

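The crop shows the case top with front corners near (112,460) and (665,392). The bar's rear edge runs from (207,209) to (515,175), with the white button in the middle at (362,186). The hinge is at (237,452), the door's free edge at (508,560), and the catch at (550,438). I'll turn these into poses.

```bash
python3 - <<'E'
from h import *
o=np.array([212,73])
f=lambda uv,z: back('top',np.array(uv)/4.+o-0.375,z)[:,:2]
F=f([(112,460),(665,392)],.17); G=f([(80,162),(618,99)],.17); B=f([(207,209),(515,175)],.218); b=f([(315,189),(410,176)],.2125)
for n,E in zip('FGBb',(F,G,B,b)):
    d=E[0]-E[1]; print(n,E.round(4).tolist(),'len',np.linalg.norm(d).round(4),'yaw',np.degrees(np.arctan2(-d[0],d[1])).round(2),'mid',E.mean(0).round(4))
H=f([(237,447)],.165)[0]; D=f([(508,555)],.165)[0]
print('hinge',H,'free',D)
E
```

```text
F [[0.5415, 0.1358], [0.5792, -0.2143]] len 0.3522 yaw 6.14 mid [ 0.5604 -0.0393]
G [[0.7341, 0.1547], [0.7704, -0.1915]] len 0.348 yaw 6.0 mid [ 0.7523 -0.0184]
B [[0.6887, 0.0724], [0.7071, -0.1165]] len 0.1898 yaw 5.57 mid [ 0.6979 -0.022 ]
b [[0.7016, 0.0061], [0.7089, -0.0525]] len 0.059 yaw 7.11 mid [ 0.7053 -0.0232]
hinge [0.54907453 0.05713139] free [ 0.47779004 -0.11235579]
```

>>> servo_tool --pt "0.037 -0.028 0.004" --pt "0.037 -0.028 0.004" --pt "0.037 -0.028 0.004" --pt "0.037 -0.028 0.004" --pt "0.037 -0.028 0.004" --pt "0.037 -0.028 0.004" --pt "0.037 -0.028 0.004" --pt "0.037 -0.028 0.004" --pt "0.037 -0.028 0.004" --pt "0.037 -0.028 0.004" --spin '[0, 0, 0, 0, 0, 0, 0, 0, 0, 0]' --gripper '[0, 0, 0, 0, 0, 0, 0, 0, 0, 0]'

```text
clock: 2.5
tcp_pos: [0.4357, -0.0864, 0.1913]
ee_rot: [[0.927, 0.376, 0.001], [0.376, -0.927, -0.0], [0.0, 0.0, -1.0]]
wrist_force: [0.9, -0.9, 0.5]
opening: -0.0
finger_force: 0.0
```

>>> servo_tool --pt "0 0 0" --pt "0 0 0" --pt "0 0 0" --pt "0 0 0" --pt "0 0 0" --pt "0 0 0" --pt "0 0 0" --pt "0 0 0" --pt "0 0 0" --pt "0 0 0" --spin '[-10, -10, -10, -10, -10, -10, -10, -4, 0, 0]' --gripper '[0, 0, 0, 0, 0, 0, 0, 0, 0, 0]'

```text
clock: 3.75
tcp_pos: [0.435, -0.0878, 0.1913]
ee_rot: [[-0.105, 0.995, 0.0], [0.995, 0.105, -0.0], [-0.0, 0.0, -1.0]]
wrist_force: [1.6, -0.2, 0.1]
opening: -0.0002
finger_force: 0.0
```

>>> servo_tool --pt "0 0 0.018" --pt "0 0 0.018" --pt "0 0 0.018" --pt "0 0 0.017" --pt "-0.003 0.012 0" --pt "-0.003 0.012 0" --pt "-0.003 0.012 0" --pt "-0.003 0.012 0" --pt "-0.003 0.012 0" --pt "-0.003 0.012 0" --spin '[0, 0, 0, 0, 0, 0, 0, 0, 0, 0]' --gripper '[0, 0, 0, 0, 0, 0, 0, 0, 0, 0]'

```text
clock: 5.0
tcp_pos: [0.5095, -0.0982, 0.1204]
ee_rot: [[-0.106, 0.994, 0.0], [0.994, 0.106, -0.0], [-0.0, 0.0, -1.0]]
wrist_force: [-1.4, 0.3, 3.5]
opening: -0.0001
finger_force: 1.6
```

>>> servo_tool --pt "-0.002 0.003 0" --pt "-0.002 0.003 0" --pt "-0.002 0.003 0" --pt "0 0.003 0" --pt "0 0.003 0" --pt "0 0.002 0" --pt "0 0.002 0" --pt "0 0.002 0" --pt "0 0 0" --pt "0 0 0" --spin '[0, 0, 0, 0, 0, 0, 0, 0, 0, 0]' --gripper '[0, 0, 0, 0, 0, 0, 0, 0, 0, 0]'

```text
clock: 6.25
tcp_pos: [0.5285, -0.1023, 0.1202]
ee_rot: [[-0.105, 0.994, -0.003], [0.994, 0.105, -0.001], [-0.001, -0.003, -1.0]]
wrist_force: [-12.2, -6.4, 9.7]
opening: -0.0
finger_force: 6.9
```

>>> servo_tool --pt "0 0.001 0" --pt "0 0.001 0" --pt "0 0.001 0" --pt "0 0.001 0" --pt "0 0.001 0" --pt "0 0 0" --pt "0 0 0" --pt "0 0 0" --pt "0 0 0" --pt "0 0 0" --spin '[0, 0, 0, 0, 0, 0, 0, 0, 0, 0]' --gripper '[0, 0, 0, 0, 0, 0, 0, 0, 0, 0]'

```text
clock: 7.5
tcp_pos: [0.5295, -0.1019, 0.1202]
ee_rot: [[-0.105, 0.994, -0.01], [0.995, 0.105, -0.003], [-0.001, -0.01, -1.0]]
wrist_force: [-41.9, -10.7, 27.3]
opening: -0.0001
finger_force: 19.4
```

```bash
python3 - <<'E'
from h import *
im=capture('top'); s=sense(); print(s['tcp_pos'],s['wrist_force'])
cv2.imwrite('pics/c.png',cv2.cvtColor(cv2.resize(im[73:223,212:412],(800,600),interpolation=cv2.INTER_CUBIC),cv2.COLOR_RGB2BGR))
E
```

```text
[ 0.52954936 -0.10187887  0.12023186] [-41.38536743 -10.5523517   28.8890264 ]
```

View pics/c.png

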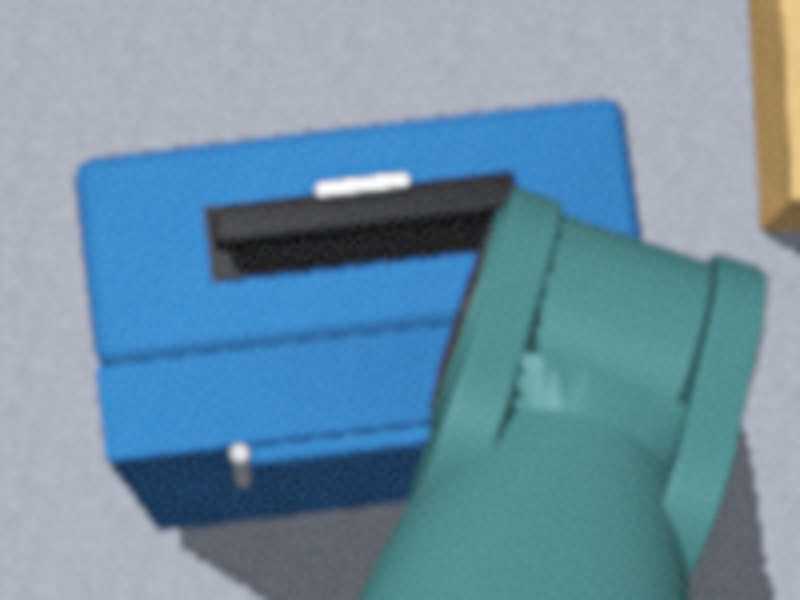

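The picture shows the door flush along the case front from (240,452) to (430,430). The push now meets a stiff stop at about 42 N. I'll back off, lift and check whether the door stays shut.

>>> servo_tool --pt "0 -0.012 0" --pt "0 -0.03 0" --pt "0 0 -0.045" --pt "0 0 -0.045" --pt "-0.02 0 -0.045" --pt "-0.06 0 -0.04" --pt "-0.06 0 0" --pt "-0.06 0 0" --pt "-0.04 0 0" --pt "0 0 0" --spin '[0, 0, 0, 0, 0, 0, 0, 0, 0, 0]' --gripper '[0, 0, 0, 0.085, 0.085, 0.085, 0.085, 0.085, 0.085, 0.085]'

```text
clock: 8.8
tcp_pos: [0.5177, -0.3389, 0.2886]
ee_rot: [[-0.104, 0.995, -0.001], [0.995, 0.104, 0.001], [0.001, -0.001, -1.0]]
wrist_force: [1.1, 0.3, -0.2]
opening: 0.0852
finger_force: 0.0
```

```bash
python3 - <<'E'
from h import *
im=capture('top'); s=sense(); print(s['tcp_pos'],s['opening'],s['wrist_force'],s['q'])
cv2.imwrite('pics/d.png',cv2.cvtColor(cv2.resize(im[73:223,212:412],(800,600),interpolation=cv2.INTER_CUBIC),cv2.COLOR_RGB2BGR))
for l in ['door_face','door_catch','bar','button_face']: print(l,[(np.round(d['position'],3).tolist(),round(d['conf'],2)) for d in place_of('top',l)[:2]])
E
```

```text
[ 0.51778298 -0.33725599  0.28908124] 0.08464436816815714 [-0.23168088  0.44598754  0.03870869] [-4.06353671e+01  2.44534923e+01  2.04774056e+01  8.60880274e+01
  1.38785691e-02  4.33515968e+01]
door_face [([0.547, -0.097, 0.135], 0.89), ([0.292, 0.404, 0.044], 0.56)]
door_catch [([0.564, -0.156, 0.091], 0.76)]
bar [([0.687, -0.021, 0.205], 0.87)]
button_face [([0.709, -0.023, 0.206], 0.54)]
```

View pics/d.png

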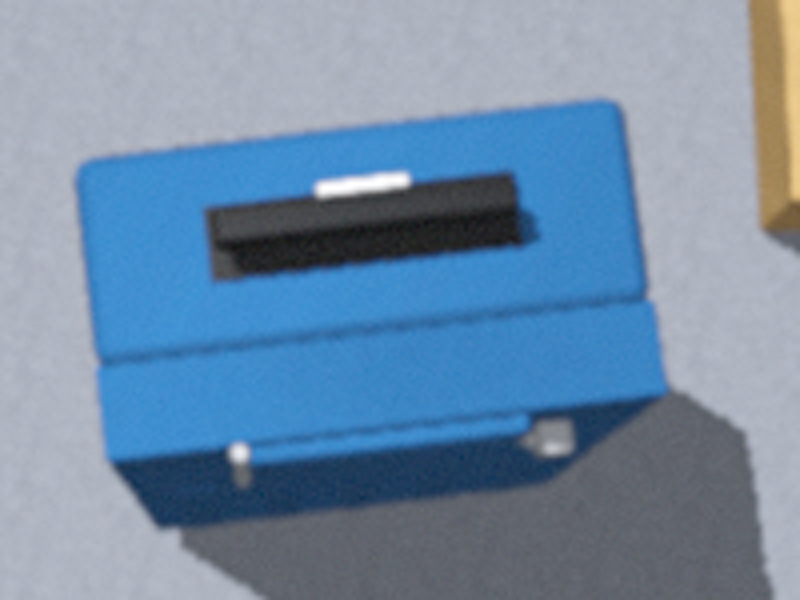

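The picture shows the door strip from (245,452) to (527,418), parallel to the case front with no gap at the catch (550,438). The door is shut and stays shut. Next I'll go above the bar.

>>> servo_tool --pt "0.037 0.025 0" --pt "0.037 0.025 0" --pt "0.037 0.025 0" --pt "0.037 0.025 0" --pt "0.037 0.025 0" --pt "0.037 0.025 0" --pt "0.036 0.025 0" --pt "0.036 0.0255 0" --pt "0 0 0" --pt "0 0 0" --spin '[0, 0, 0, 0, 0, 0, 0, 0, 0, 0]' --gripper '[0.085, 0.085, 0.085, 0.085, 0.085, 0.085, 0.085, 0.085, 0.085, 0.085]'

```text
clock: 10.3
tcp_pos: [0.6856, -0.0222, 0.2902]
ee_rot: [[-0.107, 0.994, 0.0], [0.994, 0.107, -0.0], [-0.0, 0.0, -1.0]]
wrist_force: [-0.7, -0.7, -0.4]
opening: 0.085
finger_force: 0.0
```

>>> servo_tool --pt "-0.002 0.001 0.015" --pt "0 0 0.015" --pt "0 0 0.015" --pt "0 0 0.015" --pt "0 0 0.015" --pt "0 0 0.014" --pt "0 0 0.014" --pt "0 0 0" --pt "0 0 0" --pt "0 0 0" --spin '[0, 0, 0, 0, 0, 0, 0, 0, 0, 0]' --gripper '[0.085, 0.085, 0.085, 0.085, 0.085, 0.085, 0.085, 0.085, 0.085, 0.085]'

```text
clock: 11.55
tcp_pos: [0.6875, -0.0246, 0.1875]
ee_rot: [[-0.106, 0.994, 0.001], [0.994, 0.106, -0.0], [-0.0, 0.001, -1.0]]
wrist_force: [0.5, 0.5, 0.3]
opening: 0.0852
finger_force: 0.0
```

```bash
python3 - <<'E'
from h import *
im=capture('scene'); s=sense(); print(s['tcp_pos'],s['opening'],s['wrist_force'])
u,v=px('scene',[.69,-.022,.205])[0].astype(int)
cv2.imwrite('pics/e.png',cv2.cvtColor(cv2.resize(im[v-60:v+60,u-80:u+80],(800,600),interpolation=cv2.INTER_CUBIC),cv2.COLOR_RGB2BGR))
E
```

```text
[ 0.6874382  -0.02462026  0.18741818] 0.0852408561506656 [-0.26820936 -0.53321601  0.03710012]
```

View pics/e.png

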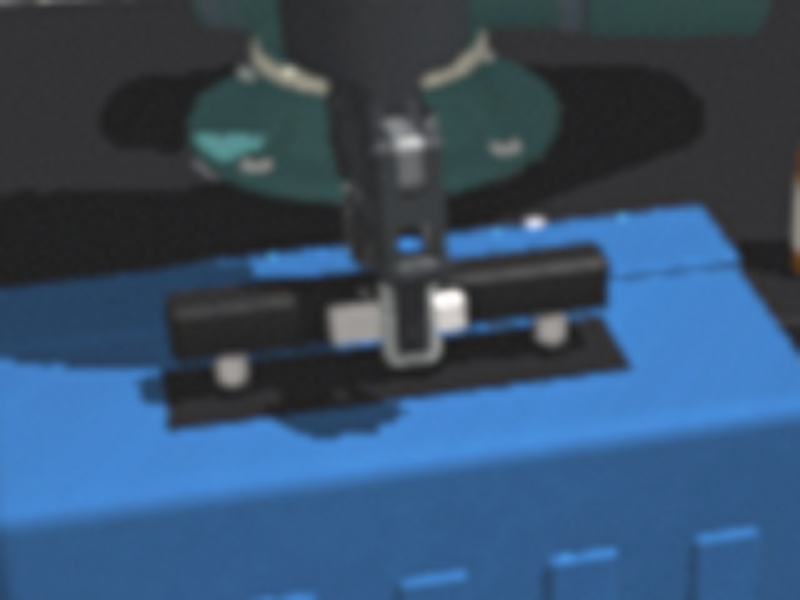

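The picture shows the rear finger (385–440, 280–365) over the middle of the button, which spans about 328–465. I'll close on the bar and button.

>>> servo_tool --pt "0 0 0" --pt "0 0 0" --pt "0 0 0" --pt "0 0 0" --pt "0 0 0" --pt "0 0 0" --pt "0 0 0" --pt "0 0 0" --pt "0 0 0" --pt "0 0 0" --spin '[0, 0, 0, 0, 0, 0, 0, 0, 0, 0]' --gripper '[0, 0, 0, 0, 0, 0, 0, 0, 0, 0]'

```text
clock: 12.85
tcp_pos: [0.689, -0.0245, 0.188]
ee_rot: [[-0.106, 0.994, 0.004], [0.994, 0.106, 0.0], [-0.0, 0.004, -1.0]]
wrist_force: [8.7, 1.3, 3.8]
opening: 0.0238
finger_force: 59.7
```

>>> servo_tool --pt "0 0.0015 0" --pt "0 0 -0.004" --pt "0 0 -0.006" --pt "0 0 -0.006" --pt "0 0 -0.006" --pt "0 0 -0.006" --pt "0 0 -0.006" --pt "0 0 -0.006" --pt "0 0 -0.005" --pt "0 0 0" --spin '[0, 0, 0, 0, 0, 0, 0, 0, 0, 0]' --gripper '[0, 0, 0, 0, 0, 0, 0, 0, 0, 0]'

```text
clock: 14.1
tcp_pos: [0.689, -0.0245, 0.2326]
ee_rot: [[-0.106, 0.994, 0.001], [0.994, 0.106, -0.0], [-0.0, 0.001, -1.0]]
wrist_force: [4.7, 0.2, -1.3]
opening: 0.0242
finger_force: 60.5
```

>>> servo_tool --pt "0 0 -0.006" --pt "0 0 -0.006" --pt "0 0 -0.006" --pt "0 0 -0.006" --pt "0 0 -0.006" --pt "0 0 -0.006" --pt "0 0 -0.006" --pt "0 0 -0.006" --pt "0 0 -0.006" --pt "0 0 -0.004" --spin '[0, 0, 0, 0, 0, 0, 0, 0, 0, 0]' --gripper '[0, 0, 0, 0, 0, 0, 0, 0, 0, 0]'

```text
clock: 15.35
tcp_pos: [0.6889, -0.0245, 0.2901]
ee_rot: [[-0.106, 0.994, 0.0], [0.994, 0.106, -0.0], [-0.0, 0.0, -1.0]]
wrist_force: [5.7, -1.1, -3.7]
opening: 0.0235
finger_force: 60.2
```

>>> servo_tool --pt "0 0 -0.001" --pt "0 0 -0.001" --pt "0 0 -0.001" --pt "0 0 -0.001" --pt "0 0 -0.001" --pt "0 0 -0.001" --pt "0 0 -0.001" --pt "0 0 0" --pt "0 0 0" --pt "0 0 0" --spin '[0, 0, 0, 0, 0, 0, 0, 0, 0, 0]' --gripper '[0, 0, 0, 0, 0, 0, 0, 0, 0, 0]'

```text
clock: 16.6
tcp_pos: [0.6889, -0.0245, 0.2969]
ee_rot: [[-0.106, 0.994, 0.0], [0.994, 0.106, -0.0], [-0.0, 0.0, -1.0]]
wrist_force: [5.8, -0.8, -2.8]
opening: 0.0235
finger_force: 60.3
```

>>> servo_tool --pt "0 0 -0.0005" --pt "0 0 -0.0005" --pt "0 0 -0.0005" --pt "0 0 -0.0005" --pt "0 0 -0.0005" --pt "0 0 -0.0005" --pt "0 0 0" --pt "0 0 0" --pt "0 0 0" --pt "0 0 0" --spin '[0, 0, 0, 0, 0, 0, 0, 0, 0, 0]' --gripper '[0, 0, 0, 0, 0, 0, 0, 0, 0, 0]'

```text
clock: 17.85
tcp_pos: [0.6889, -0.0245, 0.2981]
ee_rot: [[-0.106, 0.994, -0.002], [0.994, 0.106, 0.0], [0.001, -0.002, -1.0]]
wrist_force: [8.0, 0.3, -18.2]
opening: 0.0236
finger_force: 60.1
```

```bash
python3 - <<'E'
from h import *
im=capture('scene'); s=sense(); print(s['tcp_pos'],s['opening'],s['wrist_force'])
print([(np.round(d['position'],3).tolist(),round(d['conf'],2)) for d in place_of('scene','bar')])
u,v=px('scene',[.69,-.022,.255])[0].astype(int)
cv2.imwrite('pics/f.png',cv2.cvtColor(cv2.resize(im[v-60:v+60,u-80:u+80],(800,600),interpolation=cv2.INTER_CUBIC),cv2.COLOR_RGB2BGR))
E
```

```text
[ 0.68885876 -0.0244344   0.29809331] 0.023497257564985934 [  9.44713468  -1.13456305 -17.42917566]
[([0.691, -0.024, 0.314], 0.84)]
```

View pics/f.png

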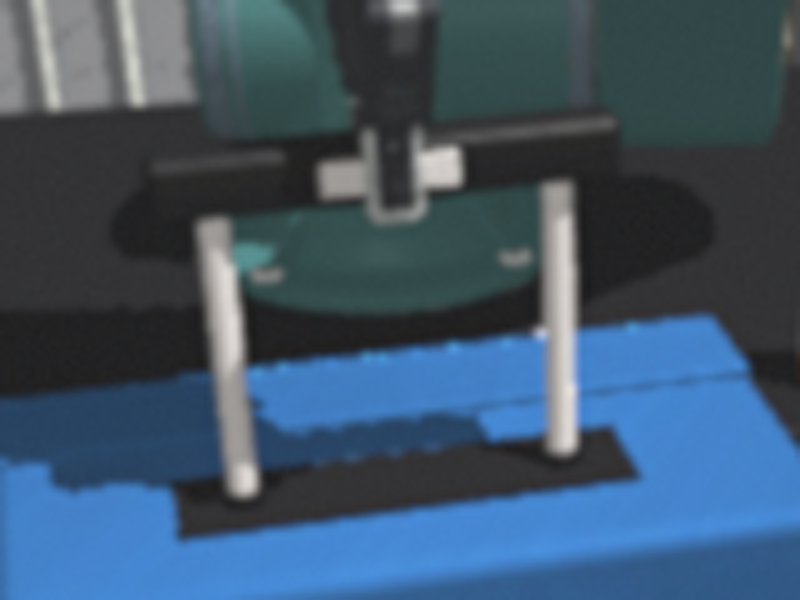

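The picture shows the handle fully up on both tubes, with tube tops at (215,220) and (558,185). The fingers hold the bar and button at (395,180). It rose 110 mm and now pulls against the end stop with 18 N, so I'll hand it in.

```bash
python3 -c "
from station import *
print(sign_off())"
```

```text
the job is handed in; nothing more can be done
None
```

The compartment door is pushed shut and looked fully closed after I let go. The trolley handle is held at full height, 110 mm up, with the button squeezed; I handed in at about 18 s and kept clear of the remote, bottle and mug. One risk: the last door push reached 42 N at the closed fingers, above the 40 N limit set for the arm and gripper body.

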